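Sweep the loose buttons into the bay of the beading board

TASK

Clear the beading board: sweep the three loose ceramic coat buttons with the fingertips along the board into the walled bay at its end, so that each lies flat and wholly inside the bay. Push them gently, never pinch, press hard on or lift them, and leave the thread spool standing among them where it is, as well as the jar and the bowl.

Things in the scene. Friction and masses are not known exactly. Their poses are not given: they have to be found in the camera images.
- board: Beading board fixed on the table: grey felt face in a pale wooden frame, 400 mm (its x) by 270 mm (its y), its face 12 mm above the table. Origin: centre of the underside. Its +x end carries the bay and points roughly along the world's +y (to the robot's left).
- bay (a point): Centre of the bay's floor, on the board's face, at board x = 119, y = 0 mm. Pale wooden walls, 12 mm thick and 22 mm high above the face, stand on three sides; it is open towards the board's -x, with no sill. In the board's frame: mouth at x = 50 mm, back wall's inner face at x = 188, side walls' inner faces at y = -123 and +123.
- spool: Thread spool of pale wood wound with blue thread, standing on the board's face among the buttons, 30 mm across, 45 mm high, about 40 g, loose. Origin: centre of its underside. To be left standing where it is.
- jar: Closed glass jar with a metal cap, 64 mm across, 85 mm high, on the table beside the board's -x end. Origin: centre of its underside. To be left alone.
- bowl: Wooden bowl, 150 mm across, 60 mm high, on the table beyond the bay. Origin: centre of its underside. To be left alone.
- button1: Round white ceramic coat button with four small holes, 36 mm across, 10 mm thick, 15 to 30 g, loose, lying flat on the board's face outside the bay. Origin: centre of its underside.
- button2: Round white ceramic coat button with four small holes, 36 mm across, 10 mm thick, 15 to 30 g, loose, lying flat on the board's face outside the bay. Origin: centre of its underside.
- button3: Round white ceramic coat button with four small holes, 36 mm across, 10 mm thick, 15 to 30 g, loose, lying flat on the board's face outside the bay. Origin: centre of its underside.

How it is judged:
By the outcome, as a careful person would: the job done as asked, in the order asked, and still so for the second after the job is handed in, with the robot touching nothing.
It also fails if it takes over 48 s, if anything falls off the work surface, if the arm or the gripper's body presses on something with over 40 N, if the wrist force passes 120 N, or if a joint passes its speed limit or range.

ROBOT

A 6-joint arm with a two-finger parallel gripper is mounted at the origin on the work surface. World frame = base frame: x ahead of the robot, y to its left, z up, the work surface at z = 0. Lengths are in m, angles in degrees, forces in N, time in s.
With the tool pointing down it reaches from about 0.4 to 0.825 m from the base axis. Payload 7 kg.
Tool frame: the origin (TCP) lies on the front face of the gripper's body, between the roots of the fingers; the fingertips stand 66 mm ahead of it and the grasp point (between the pads) lies 47 mm ahead of it; z points along the fingers, y is the line along which they close (so a half turn about z gives the same grasp; the last joint's range is limited). The gripper opens to 88 mm and grips with 3 to 60 N. Pads are 19 mm wide; open, the fingers measure 130 mm over their backs; the gripper's body (78 mm by 193 mm) begins 47 mm behind the grasp point.
Start: joints at [85.319, 20.546, 0.682, 0, -70.136, -16.507], TCP at [0.244, 0.629, 0.292] pointing down, gripper open.
Joint ranges: [-176.03, 176.03], [-82.01, 121.73], [-58.28, 71.71], [-173.87, 95.51], [-174.79, -0.11], [-173.66, 173.66]. Speed limits (degrees/s): [136.94, 136.94, 172.46, 180, 180, 180].

INTERFACE

Orientations are given as [roll, pitch, yaw] about the fixed x, y, z axes, in that order (R = Rz(yaw) Ry(pitch) Rx(roll)).
In Python, from plant import ctrl gives the robot as it stands.
- The arm moves only by the tool send_rows, never from a script. Its argument "deltas" is a list of rows, each a list of 2 entries, a list of its own where there are three numbers: the shift along the tool's x, y, z each as a share of 800 mm, from -1 to 1, then the turn about the tool's z as a share of 90 degrees, from -1 to 1. A call has exactly 5 rows; each row is the pose to reach, as a shift and turn from the pose commanded when the call began, along the tool's axes at that moment; what a row does not reach only later rows make up. A row lasts 1/12 s, in which the tool goes at most 41.7 mm and 7.16 degrees, less where a joint would pass 70% of its speed; a pose out of reach is approached as far as the arm can. A call with a number of a shift or a turn outside -1 to 1 is refused whole. A call with a gripper value outside its range is refused whole. "gripper" is the opening, from 0 (shut) to 1 (fully open), set as the call begins (left out, the last holds). The fingers move at their own pace and stop on an object; the grip force is fixed at half the most. Time passes only in rows, so rows that repeat a pose let the fingers close, or fill a call up. It gives the time, the measured TCP pose, the force, the opening and the grip force at its end, in the units of the state.
- ctrl.get_obs(): the state, without advancing time (a new reading comes with each control period).
- ctrl.snapshot(name): name is "scene" or "top" or "wrist"; returns a dict with "color" (420x560x3 uint8, red, green, blue), "vertical_fov" (degrees; the focal length in pixels is half the picture's height over the tangent of half this angle, whatever the lens; pixels are square), "cx", "cy" (the principal point, pixels), "rvec" (rotation vector, rad) and "tvec" (3), from world to camera coordinates, as OpenCV has them. Camera axes: x right, y down, z forward; pixel columns grow to the right and rows downward; lengths in m; the calibration is good to about 2 mm. The wrist camera is an equidistant fisheye: a pixel r from the principal point sees the ray r / f radians off the axis. A picture is of the moment at which its call begins. There is no depth.
- ctrl.close_job(): hands the job in; it is judged then, once.
Trained networks look in a picture, given as the dict that the camera call returned (one of the last four; its "shot" number tells which), for a name from the list of things; names that differ only in an ending like _2 or _b are one class to them, and where a whole thing is asked for, a point or a joint stands for the part that bears it (a point fixed in the world has none). Each returns a list of dicts, best first, with "conf" (0 to 1); they miss things now and then, are a little off and sometimes report something else, mostly with a low value. They report only what shows in the picture. A call takes as long as a camera call.
- ctrl.boxes_of(picture, thing): "xy" ([column, row] as shares, 0 to 1, of the picture: columns of its width, rows of its height, amid what is visible of it).
- ctrl.cut_out(picture, thing): "pixels" (420x560 bool, what is visible of it) and "xy" ([column, row] as shares, 0 to 1, of the picture: columns of its width, rows of its height, amid what is visible of it).
The state is a dict: "clock": time; "joint_pos": joint angles; "qvel": joint speeds; "tau": joint torques, N m; "tool_pos": TCP position; "orientation": TCP orientation; "force": force on the tool from outside, world axes, zero at the start; "moment": the same for the moment, N m; "opening": finger opening in m; "gripper_force": force on a finger pad.
Only numpy, scipy, OpenCV 4.12 (cv2) and the standard library are available. Lean on these libraries where they do the work, as an engineer would, in place of code of your own. Each camera call takes 0.05 s, during which the arm holds its last target. There are 200 camera calls.

## Working session

There is one attempt and no reset: what is moved stays moved. The work goes in short steps, Python scripts to look and compute and a tool call to move; the robot and the scene stay as the last step left them, time stands still between calls to the robot, and variables do not carry over. Pictures are saved under pics/ and viewed, at most 10 in all, crops included, and the job is handed in when it is done.

Besides the shell and the picture viewer there is one more tool, called after "Call:" as a command line: name --argument value ..., lists and objects as JSON in quotes. send_rows: Moves the arm, as the interface text tells. Shift numbers are shares of 800 mm and turn numbers shares of 90 degrees, none past 1 either way. Its arguments: {"type":"object","properties":{"deltas":{"type":"array","items":{"type":"array"}},"gripper":{"type":"number"}},"required":["deltas"]}

```bash
mkdir -p pics; ls; cat > h.py <<'E'
import numpy as np, cv2
from plant import ctrl
def ray(p,uv):
    f=p["color"].shape[0]/2/np.tan(np.radians(p["vertical_fov"])/2)
    R=cv2.Rodrigues(np.array(p["rvec"],float))[0]; t=np.array(p["tvec"],float).ravel()
    d=np.array([(uv[0]-p["cx"])/f,(uv[1]-p["cy"])/f,1.])
    return -R.T@t, R.T@d
def at(p,uv,z):
    c,d=ray(p,uv); return c+d*(z-c[2])/d[2]
def pix(p,X):
    f=p["color"].shape[0]/2/np.tan(np.radians(p["vertical_fov"])/2)
    K=np.array([[f,0,p["cx"]],[0,f,p["cy"]],[0,0,1]])
    return cv2.projectPoints(np.array(X,float).reshape(-1,3),np.array(p["rvec"],float),np.array(p["tvec"],float),K,None)[0].reshape(-1,2)
def save(p,n): cv2.imwrite("pics/"+n+".png",p["color"][:,:,::-1])
E
python3 - <<'E'
from h import *
print(ctrl.get_obs())
for n in("top","scene"):
    p=ctrl.snapshot(n); save(p,n+"0")
    for th,z in(("button1",.022),("spool",.057),("board",.012),("jar",.085),("bowl",.06)):
        for d in ctrl.cut_out(p,th):
            u=np.array(d["xy"])*[560,420]; print(n,th,round(d["conf"],2),u.round(1),at(p,u,z).round(4),d["pixels"].sum())
E
```

```text
pics
{'clock': 0.0, 'joint_pos': array([ 8.53192133e+01,  2.05893400e+01,  6.36381436e-01, -2.00965148e-02,
       -7.01367142e+01, -1.65054461e+01]), 'qvel': array([ 0.00115678,  0.05857864, -0.05962055, -0.12371398, -0.02503362,
        0.0506472 ]), 'tau': array([ 2.67234309e-04, -5.82714307e+01,  2.93051237e+01,  6.99689224e+00,
        6.91245645e-03, -1.57537174e-04]), 'tool_pos': array([0.24384109, 0.62902218, 0.29126614]), 'orientation': array([ 1.79908654e+02, -7.36517140e-03, -2.11930700e+01]), 'force': array([-0.3268005, -0.2663612,  0.1529503]), 'moment': array([-0.00420757, -0.01998154, -0.03581102]), 'gripper_force': 0.0, 'opening': 0.08773338005929616}
top button1 0.52 [300.  202.4] [ 0.5842 -0.0429  0.022 ] 143
top button1 0.49 [330.  236.7] [ 0.4898 -0.1273  0.022 ] 122
top spool 0.54 [315.3 212.8] [ 0.5533 -0.0821  0.057 ] 90
top board 0.95 [283.6 207.5] [0.5702 0.0024 0.012 ] 13475
top jar 0.74 [436.8 187.4] [ 0.624  -0.4035  0.085 ] 611
top jar 0.66 [283.8 210.8] [0.5554 0.0038 0.085 ] 13520
top bowl 0.55 [116.1 204.5] [0.5674 0.4495 0.06  ] 2460
scene button1 0.56 [260.8 251.2] [ 0.6406 -0.092   0.022 ] 173
scene button1 0.44 [261.9 230.9] [ 0.5971 -0.0532  0.022 ] 152
scene button1 0.43 [213.7 220.4] [ 0.4911 -0.1276  0.022 ] 151
scene spool 0.53 [236.  221.2] [ 0.5512 -0.0965  0.057 ] 179
scene board 0.55 [266.5 219.7] [ 0.5731 -0.0189  0.012 ] 13103
scene jar 0.64 [134.8 335.2] [ 0.6532 -0.4191  0.085 ] 1172
scene jar 0.57 [258.8 252.4] [ 0.6687 -0.1168  0.085 ] 188
scene bowl 0.73 [390.9 124.5] [0.5779 0.4572 0.06  ] 1570
```

```bash
python3 - <<'E'
import cv2
a=cv2.imread("pics/top0.png")[120:300,200:460]; cv2.imwrite("pics/a.png",cv2.resize(a,None,fx=3,fy=3,interpolation=cv2.INTER_CUBIC))
a=cv2.imread("pics/scene0.png"); cv2.imwrite("pics/b.png",a)
E
```

```text
(no output)
```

View pics/a.png

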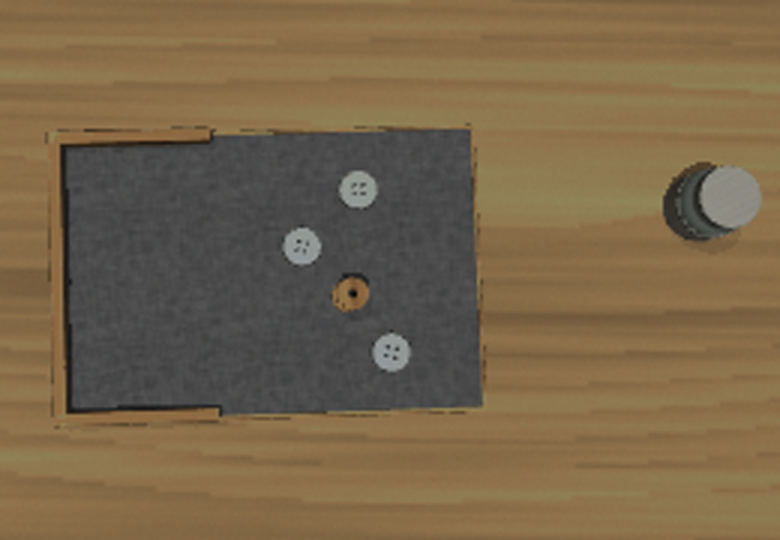

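View pics/b.png

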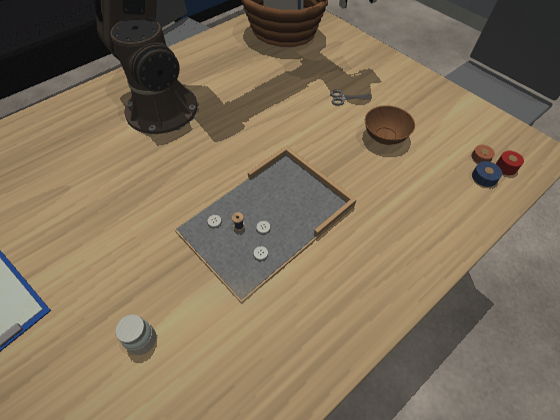

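```bash
cat > m.py <<'E'
from h import *
from scipy.optimize import minimize
def blobs(p,amin=40,amax=400):
    hsv=cv2.cvtColor(p["color"],cv2.COLOR_RGB2HSV)
    m=((hsv[...,1]<45)&(hsv[...,2]>120)).astype(np.uint8)
    m=cv2.morphologyEx(m,cv2.MORPH_CLOSE,np.ones((3,3)))
    n,l,s,c=cv2.connectedComponentsWithStats(m)
    return [(c[i],s[i,4]) for i in range(1,n) if amin<s[i,4]<amax]
def buttons(names=("top","scene")):
    for n in names:
        p=ctrl.snapshot(n)
        for c,a in blobs(p):
            X=at(p,c,.0215)
            if abs(X[1])<.25 and .4<X[0]<.75: print(n,c.round(1),a,X.round(4))
if __name__=="__main__":
    buttons()
    p=ctrl.snapshot("top"); q=ctrl.snapshot("scene")
    for c in((351,294),): # spool top
        print("spool top",at(p,(200+c[0]/3,120+c[1]/3),.057))
    print("spool scene",at(q,(237.5,215.5),.057))
    print("jar",at(p,(200+730/3,120+197/3),.085))
    # board dark corners at mouth/-x end in the crop and inner bay corners at face height
    for c in((472,127),(483,406),(65,412),(60,145)): print(c,at(p,(200+c[0]/3,120+c[1]/3),.012).round(4))
    for c in((52,130),(58,424)): print(c,at(p,(200+c[0]/3,120+c[1]/3),.034).round(4))
    for c in((241,299),(179,231)): print(c,at(q,c,.012).round(4))
    for c in((354.5,202),(287,151)): print(c,at(q,c,.034).round(4))
E
python3 m.py
```

```text
top [319.  182.8] 118 [ 0.6403 -0.0958  0.0215]
top [300.3 201.7] 115 [ 0.5863 -0.0437  0.0215]
top [330.1 237.1] 118 [ 0.4889 -0.1277  0.0215]
scene [213.8 219.9] 127 [ 0.4896 -0.1264  0.0215]
scene [262.8 226. ] 133 [ 0.587  -0.0421  0.0215]
scene [260.3 252. ] 154 [ 0.6413 -0.0942  0.0215]
scene [239.  291.2] 53 [ 0.6886 -0.1949  0.0215]
spool top [ 0.53931776 -0.08689804  0.057     ]
spool scene [ 0.54002085 -0.08343036  0.057     ]
jar [ 0.62896457 -0.42121774  0.085     ]
(472, 127) [ 0.7021 -0.2056  0.012 ]
(483, 406) [ 0.439  -0.2161  0.012 ]
(65, 412) [0.4289 0.1723 0.012 ]
(60, 145) [0.6779 0.1827 0.012 ]
(52, 130) [0.6878 0.1875 0.034 ]
(58, 424) [0.4189 0.1758 0.034 ]
(241, 299) [ 0.7031 -0.2013  0.012 ]
(179, 231) [ 0.4534 -0.2111  0.012 ]
(354.5, 202) [0.6927 0.1834 0.034 ]
(287, 151) [0.439  0.1691 0.034 ]
```

```bash
cat > ov.py <<'E'
from h import *
import sys
C=np.array([.563,-.014]); TH=np.radians(92.2)
if len(sys.argv)>3: C=np.array([float(sys.argv[2]),float(sys.argv[3])]); TH=np.radians(float(sys.argv[4]))
R=np.array([[np.cos(TH),-np.sin(TH)],[np.sin(TH),np.cos(TH)]])
def w(b,z): b=np.array(b,float); return np.c_[(R@b.T).T+C,np.full(len(b),z)]
def overlay(name,out,x0,y0,wd,ht,s):
    p=ctrl.snapshot(name)
    a=cv2.resize(p["color"][y0:y0+ht,x0:x0+wd,::-1],None,fx=s,fy=s,interpolation=cv2.INTER_CUBIC)
    for b,z,col in(([(-.2,-.135),(.2,-.135),(.2,.135),(-.2,.135),(-.2,-.135)],.012,(0,255,0)),([(.05,-.123),(.188,-.123),(.188,.123),(.05,.123)],.034,(0,0,255)),([(.05,-.135),(.2,-.135),(.2,.135),(.05,.135)],.034,(255,255,0))):
        u=((pix(p,w(b,z))+.5-[x0,y0])*s-.5).round().astype(int)
        cv2.polylines(a,[u.reshape(-1,1,2)],False,col,1)
    return a
if __name__=="__main__":
    a=overlay("top","",205,150,175,125,4); b=overlay("scene","",165,140,200,165,3)
    h=600//2
    a=cv2.resize(a,(560,400)); 
    cv2.imwrite("pics/%s_t.png"%sys.argv[1],overlay("top","",205,150,175,125,4)); cv2.imwrite("pics/%s_s.png"%sys.argv[1],b)
    p=ctrl.snapshot("top"); hsv=cv2.cvtColor(p["color"],cv2.COLOR_RGB2HSV)
    m=((hsv[...,1]<40)&(hsv[...,2]<110)).astype(np.uint8); m[:, :200]=0; m[:, 375:]=0
    n,l,s,c=cv2.connectedComponentsWithStats(m); i=1+s[1:,4].argmax()
    ys,xs=np.where(l==i); P=np.array([at(p,u,.012)[:2] for u in zip(xs,ys)],np.float32)
    print(cv2.minAreaRect(P))
E
python3 ov.py ov1
```

```text
((0.5618981122970581, -0.016863271594047546), (0.26114147901535034, 0.3830117881298065), 2.6302268505096436)
```

View pics/ov1_t.png

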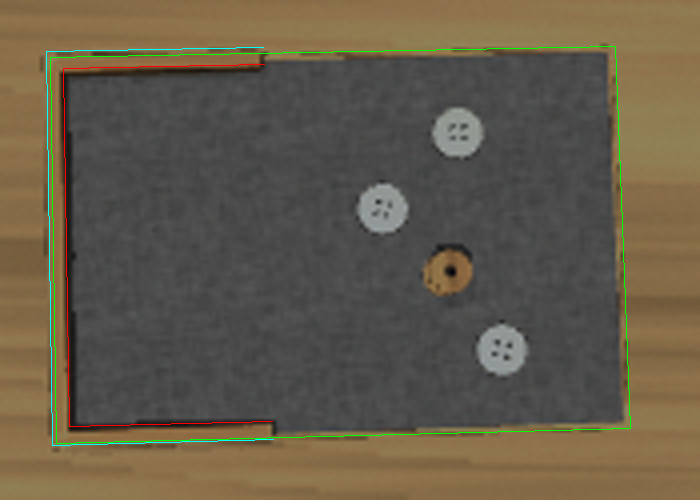

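View pics/ov1_s.png

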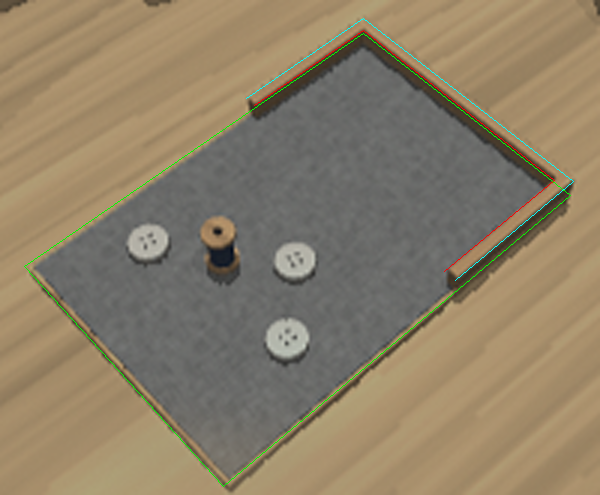

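Call:
send_rows --deltas '[[[0.0324,0.0285,0.0046],0],[[0.0648,0.057,0.0092],0],[[0.0972,0.0855,0.0138],0],[[0.1296,0.114,0.0184],0],[[0.162,0.1425,0.023],0]]' --gripper 0.23

```text
clock: 1.42
tool_pos: [0.324, 0.4747, 0.2737]
orientation: [-180.0, -0.0, -21.2]
force: [0.5, 0.5, 1.1]
opening: 0.06
gripper_force: 0.0
```

Call:
send_rows --deltas '[[[0.0324,0.0285,0.0046],0],[[0.0648,0.057,0.0092],0],[[0.0972,0.0855,0.0138],0],[[0.1296,0.114,0.0184],0],[[0.162,0.1425,0.023],0]]'

```text
clock: 1.83
tool_pos: [0.4037, 0.3215, 0.2555]
orientation: [-180.0, -0.0, -21.2]
force: [0.5, 0.9, 0.8]
opening: 0.0265
gripper_force: 0.0
```

Call:
send_rows --deltas '[[[0.0324,0.0285,0.0046],0],[[0.0648,0.057,0.0092],0],[[0.0972,0.0855,0.0138],0],[[0.1296,0.114,0.0184],0],[[0.162,0.1425,0.023],0]]'

```text
clock: 2.25
tool_pos: [0.4834, 0.1684, 0.2372]
orientation: [-180.0, -0.0, -21.2]
force: [0.9, -0.4, 0.4]
opening: 0.0204
gripper_force: 0.0
```

Call:
send_rows --deltas '[[[0.0324,0.0285,0.0046],0],[[0.0648,0.057,0.0092],0],[[0.0972,0.0855,0.0138],0],[[0.1296,0.114,0.0184],0],[[0.162,0.1425,0.023],0]]'

```text
clock: 2.67
tool_pos: [0.5631, 0.0152, 0.2187]
orientation: [-180.0, -0.0, -21.2]
force: [-0.1, 1.3, 0.4]
opening: 0.0203
gripper_force: 0.0
```

Call:
send_rows --deltas '[[[0.0324,0.0285,0.0046],0],[[0.0648,0.057,0.0092],0],[[0.0972,0.0855,0.0138],0],[[0.1296,0.114,0.0184],0],[[0.162,0.1425,0.023],0]]'

```text
clock: 3.08
tool_pos: [0.6428, -0.138, 0.2001]
orientation: [-180.0, -0.0, -21.2]
force: [0.2, 0.5, -0.5]
opening: 0.0199
gripper_force: 0.0
```

Call:
send_rows --deltas '[[[0,0,0],0.074],[[0,0,0],0.148],[[0,0,0],0.222],[[0,0,0],0.296],[[0,0,0],0.37]]'

```text
clock: 3.5
tool_pos: [0.6422, -0.1366, 0.2]
orientation: [180.0, 0.0, -54.8]
force: [0.9, 0.5, -0.2]
opening: 0.0201
gripper_force: 0.0
```

Call:
send_rows --deltas '[[[0,0,0],0.074],[[0,0,0],0.148],[[0,0,0],0.222],[[0,0,0],0.296],[[0,0,0],0.37]]'

```text
clock: 3.92
tool_pos: [0.6422, -0.1363, 0.2002]
orientation: [-180.0, -0.0, -88.1]
force: [0.7, -0.6, -0.5]
opening: 0.0204
gripper_force: 0.0
```

Call:
send_rows --deltas '[[[0,0,0.045],0],[[0,0,0.09],0],[[0,0,0.12],0],[[0,0,0.14],0],[[0,0,0.1485],0]]'

```text
clock: 4.33
tool_pos: [0.6406, -0.1364, 0.0783]
orientation: [179.8, 0.0, -87.8]
force: [0.1, -0.2, 0.6]
opening: 0.0203
gripper_force: 0.0
```

Call:
send_rows --deltas '[[[-0.006,0,0],0],[[-0.012,0,0],0],[[-0.018,0,0],0],[[-0.025,0,0],0],[[-0.0325,0,0],0]]'

```text
clock: 4.75
tool_pos: [0.6417, -0.1095, 0.0827]
orientation: [-179.9, 0.0, -87.8]
force: [1.2, 0.8, 1.2]
opening: 0.0201
gripper_force: 0.2
```

Call:
send_rows --deltas '[[[-0.009,0,0],0],[[-0.018,0,0],0],[[-0.027,0,0],0],[[-0.036,0,0],0],[[-0.045,0,0],0]]'

```text
clock: 5.17
tool_pos: [0.6397, -0.0735, 0.0814]
orientation: [-180.0, -0.0, -87.8]
force: [-0.4, 0.0, -0.4]
opening: 0.0205
gripper_force: 0.2
```

```bash
python3 m.py | head -8; python3 ov.py ov2 >/dev/null
```

```text
top [299.8 200.4] 45 [ 0.5899 -0.0424  0.0215]
top [330.1 237.1] 126 [ 0.4887 -0.1277  0.0215]
scene [278.3 220.9] 185 [ 0.6009 -0.002   0.0215]
spool top [ 0.53931776 -0.08689804  0.057     ]
spool scene [ 0.54002085 -0.08343036  0.057     ]
jar [ 0.62896457 -0.42121774  0.085     ]
(472, 127) [ 0.7021 -0.2056  0.012 ]
(483, 406) [ 0.439  -0.2161  0.012 ]
```

View pics/ov2_s.png

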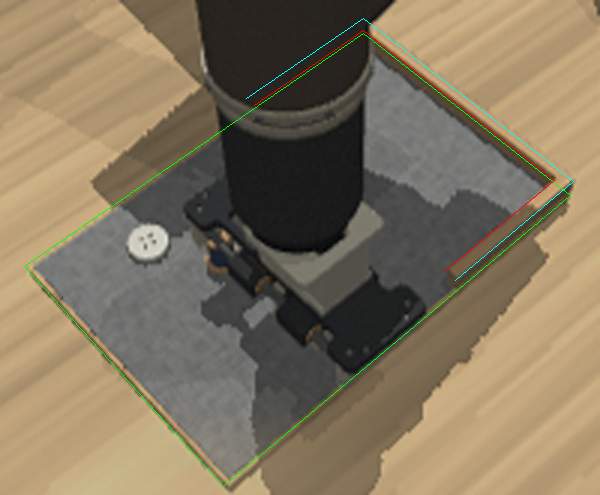

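Call:
send_rows --deltas '[[[-0.006,-0.004,0],0],[[-0.014,-0.006,0],0],[[-0.023,-0.006,0],0],[[-0.034,-0.006,0],0],[[-0.045,-0.006,0],0]]'

```text
clock: 5.98
tool_pos: [0.6431, -0.0372, 0.0813]
orientation: [180.0, -0.0, -87.8]
force: [-0.4, -0.6, -0.0]
opening: 0.0202
gripper_force: 0.1
```

Call:
send_rows --deltas '[[[-0.012,0,0],0],[[-0.024,0,0],0],[[-0.036,0,0],0],[[-0.048,0,0],0],[[-0.06,0,0],0]]'

```text
clock: 6.4
tool_pos: [0.6412, 0.0109, 0.0814]
orientation: [-180.0, 0.0, -87.8]
force: [-0.6, 0.0, -0.2]
opening: 0.0201
gripper_force: 0.0
```

Call:
send_rows --deltas '[[[-0.012,0,0],0],[[-0.024,0,0],0],[[-0.036,0,0],0],[[-0.048,0,0],0],[[-0.06,0,0],0]]'

```text
clock: 6.82
tool_pos: [0.6394, 0.0586, 0.0813]
orientation: [180.0, -0.0, -87.8]
force: [0.1, -0.3, -0.9]
opening: 0.0202
gripper_force: 0.1
```

Call:
send_rows --deltas '[[[-0.011,0,0],0],[[-0.02,0,0],0],[[-0.027,0,0],0],[[-0.032,0,0],0],[[-0.034,0,0],0]]'

```text
clock: 7.23
tool_pos: [0.6384, 0.0855, 0.0814]
orientation: [-180.0, 0.0, -87.8]
force: [-0.2, -0.5, 0.1]
opening: 0.0199
gripper_force: 0.1
```

Call:
send_rows --deltas '[[[0.01,0,0],0],[[0.02,0,-0.03],0],[[0.02,0,-0.07],0],[[0.02,0,-0.11],0],[[0.02,0,-0.15],0]]'

```text
clock: 7.65
tool_pos: [0.6387, 0.0676, 0.2025]
orientation: [179.9, -0.0, -87.8]
force: [0.9, 0.5, -0.3]
opening: 0.0204
gripper_force: 0.0
```

Call:
send_rows --deltas '[[[0.028,0.02,0],0],[[0.057,0.04,0],0],[[0.086,0.06,0],0],[[0.115,0.08,0],0],[[0.1435,0.0995,0],0]]'

```text
clock: 8.07
tool_pos: [0.5627, -0.0507, 0.2015]
orientation: [-180.0, 0.0, -87.8]
force: [-0.2, 0.1, 0.1]
opening: 0.0201
gripper_force: 0.0
```

Call:
send_rows --deltas '[[[0.03,0.02,0],0],[[0.06,0.04,0],0],[[0.09,0.06,0],0],[[0.12,0.08,0],0],[[0.1435,0.0995,0],0]]'

```text
clock: 8.48
tool_pos: [0.4874, -0.1687, 0.2015]
orientation: [-180.0, -0.0, -87.8]
force: [0.7, -0.4, -0.1]
opening: 0.0202
gripper_force: 0.0
```

```bash
python3 m.py | head -8; python3 -c "
from h import *
print(ctrl.get_obs()['tool_pos'])"
```

```text
top [245.3 182.8] 125 [0.6367 0.1103 0.0215]
scene [320.4 206.3] 135 [0.6385 0.1125 0.0215]
scene [212.8 220.9] 112 [ 0.4905 -0.13    0.0215]
scene [241.2 287.5] 247 [ 0.6849 -0.1857  0.0215]
spool top [ 0.53931776 -0.08689804  0.057     ]
spool scene [ 0.54002085 -0.08343036  0.057     ]
jar [ 0.62896457 -0.42121774  0.085     ]
(472, 127) [ 0.7021 -0.2056  0.012 ]
[ 0.48832193 -0.16776094  0.20166647]
```

Call:
send_rows --deltas '[[[0,0,0.045],0],[[0,0,0.09],0],[[0,0,0.125],0],[[0,0,0.144],0],[[0,0,0.15],0]]'

```text
clock: 9.1
tool_pos: [0.4877, -0.1662, 0.0785]
orientation: [179.7, 0.0, -87.8]
force: [-1.4, -0.8, 0.0]
opening: 0.0201
gripper_force: 0.0
```

Call:
send_rows --deltas '[[[-0.005,0,0],0],[[-0.011,0,0],0],[[-0.017,0,0],0],[[-0.024,0,0],0],[[-0.032,0,0],0]]'

```text
clock: 9.52
tool_pos: [0.4885, -0.1404, 0.0825]
orientation: [-179.9, 0.0, -87.8]
force: [-0.7, 0.0, 0.2]
opening: 0.02
gripper_force: 0.1
```

Call:
send_rows --deltas '[[[-0.01,0,0],0],[[-0.021,0,0],0],[[-0.033,0,0],0],[[-0.045,0,0],0],[[-0.057,0,0],0]]'

```text
clock: 9.93
tool_pos: [0.486, -0.0944, 0.0815]
orientation: [-180.0, 0.0, -87.8]
force: [0.4, -0.4, -0.2]
opening: 0.02
gripper_force: 0.2
```

Call:
send_rows --deltas '[[[-0.012,0,0],0],[[-0.024,0,0],0],[[-0.036,0,0],0],[[-0.048,0,0],0],[[-0.06,0,0],0]]'

```text
clock: 10.35
tool_pos: [0.4841, -0.0466, 0.0814]
orientation: [180.0, -0.0, -87.8]
force: [0.0, -1.3, 1.0]
opening: 0.0201
gripper_force: 0.2
```

Call:
send_rows --deltas '[[[-0.012,0,0],0],[[-0.024,0,0],0],[[-0.036,0,0],0],[[-0.048,0,0],0],[[-0.06,0,0],0]]'

```text
clock: 10.77
tool_pos: [0.4823, 0.0014, 0.0813]
orientation: [180.0, -0.0, -87.8]
force: [-0.1, -0.7, 1.0]
opening: 0.0202
gripper_force: 0.2
```

Call:
send_rows --deltas '[[[-0.012,0,0],0],[[-0.024,0,0],0],[[-0.036,0,0],0],[[-0.048,0,0],0],[[-0.06,0,0],0]]'

```text
clock: 11.18
tool_pos: [0.4804, 0.0493, 0.0814]
orientation: [-180.0, 0.0, -87.8]
force: [-0.0, -0.2, 0.8]
opening: 0.0199
gripper_force: 0.2
```

Call:
send_rows --deltas '[[[-0.012,0,0],0],[[-0.024,0,0],0],[[-0.034,0,0],0],[[-0.042,0,0],0],[[-0.046,0,0],0]]'

```text
clock: 11.6
tool_pos: [0.4791, 0.0861, 0.0814]
orientation: [-180.0, 0.0, -87.7]
force: [-0.0, -0.5, 0.4]
opening: 0.0202
gripper_force: 0.2
```

Call:
send_rows --deltas '[[[0.01,0,0],0],[[0.02,0,-0.03],0],[[0.02,0,-0.07],0],[[0.02,0,-0.11],0],[[0.02,0,-0.15],0]]'

```text
clock: 12.02
tool_pos: [0.4792, 0.0681, 0.2025]
orientation: [179.9, -0.0, -87.8]
force: [1.7, 1.3, -0.1]
opening: 0.02
gripper_force: 0.0
```

Call:
send_rows --deltas '[[[0.025,-0.018,0],0],[[0.05,-0.036,0],0],[[0.075,-0.054,0],0],[[0.1,-0.072,0],0],[[0.12,-0.086,0],0]]'

```text
clock: 12.43
tool_pos: [0.5527, -0.0261, 0.2013]
orientation: [-180.0, 0.0, -87.8]
force: [0.4, 0.5, -0.3]
opening: 0.0201
gripper_force: 0.0
```

Call:
send_rows --deltas '[[[0.02,-0.015,0],-0.03],[[0.04,-0.03,0],-0.06],[[0.058,-0.042,0],-0.09],[[0.068,-0.05,0],-0.12],[[0.0736,-0.0533,0],-0.131]]'

```text
clock: 12.85
tool_pos: [0.5974, -0.0833, 0.2008]
orientation: [180.0, 0.0, -75.9]
force: [0.4, 0.3, 0.3]
opening: 0.0203
gripper_force: 0.0
```

```bash
python3 m.py | head -8; python3 ov.py ov3 .562 -.015 92.3>/dev/null; python3 -c "
from h import *
o=ctrl.get_obs();print(o['tool_pos'],o['orientation'])"
```

```text
scene [193.2 218.7] 114 [ 0.4517 -0.1648  0.0215]
scene [260.6 231.8] 328 [ 0.5967 -0.0572  0.0215]
spool top [ 0.53931776 -0.08689804  0.057     ]
spool scene [ 0.54002085 -0.08343036  0.057     ]
jar [ 0.62896457 -0.42121774  0.085     ]
(472, 127) [ 0.7021 -0.2056  0.012 ]
(483, 406) [ 0.439  -0.2161  0.012 ]
(65, 412) [0.4289 0.1723 0.012 ]
[ 0.59678474 -0.08101419  0.20151201] [-1.79990669e+02  4.02643649e-03 -7.59930918e+01]
```

View pics/ov3_s.png

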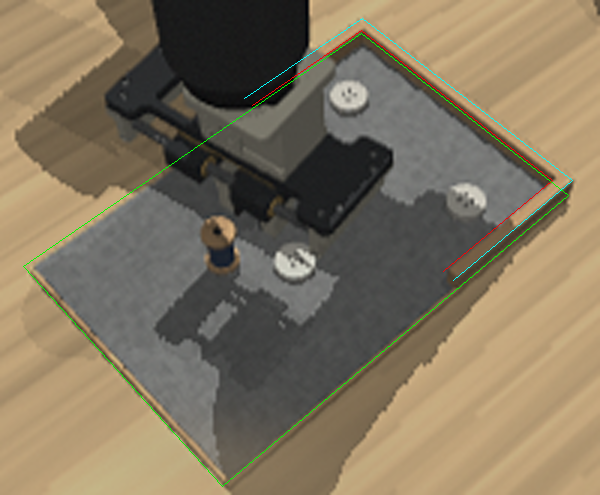

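Call:
send_rows --deltas '[[[0,0,0.045],0],[[0,0,0.09],0],[[0,0,0.125],0],[[0,0,0.144],0],[[0,0,0.15],0]]'

```text
clock: 13.67
tool_pos: [0.5952, -0.0811, 0.0784]
orientation: [179.7, 0.0, -76.0]
force: [-1.2, 0.3, 0.2]
opening: 0.0199
gripper_force: 0.0
```

Call:
send_rows --deltas '[[[-0.006,0,0],0],[[-0.012,0,0],0],[[-0.018,0,0],0],[[-0.025,0,0],0],[[-0.033,0,0],0]]'

```text
clock: 14.08
tool_pos: [0.5911, -0.0549, 0.0827]
orientation: [-179.9, -0.0, -76.0]
force: [0.6, -0.1, 0.2]
opening: 0.0203
gripper_force: 0.2
```

Call:
send_rows --deltas '[[[-0.01,-0.0005,0],0],[[-0.021,-0.001,0],0],[[-0.033,-0.002,0],0],[[-0.045,-0.003,0],0],[[-0.057,-0.004,0],0]]'

```text
clock: 14.5
tool_pos: [0.5826, -0.0096, 0.0814]
orientation: [-180.0, -0.0, -76.0]
force: [1.6, -0.0, 0.4]
opening: 0.0201
gripper_force: 0.2
```

Call:
send_rows --deltas '[[[-0.012,-0.001,0],0],[[-0.024,-0.002,0],0],[[-0.036,-0.003,0],0],[[-0.048,-0.004,0],0],[[-0.06,-0.005,0],0]]'

```text
clock: 14.92
tool_pos: [0.5748, 0.0379, 0.0813]
orientation: [180.0, -0.0, -76.0]
force: [-0.4, -0.8, 0.2]
opening: 0.0204
gripper_force: 0.2
```

Call:
send_rows --deltas '[[[-0.012,-0.0005,0],0],[[-0.024,-0.001,0],0],[[-0.036,-0.002,0],0],[[-0.048,-0.003,0],0],[[-0.06,-0.003,0],0]]'

```text
clock: 15.33
tool_pos: [0.5656, 0.085, 0.0814]
orientation: [-180.0, -0.0, -76.0]
force: [1.0, 0.5, 0.8]
opening: 0.0204
gripper_force: 0.1
```

Call:
send_rows --deltas '[[[-0.003,0,0],0],[[-0.003,0,0],0],[[0.007,0,0],0],[[0.017,0,0],0],[[0.022,0,-0.02],0]]'

```text
clock: 15.75
tool_pos: [0.5684, 0.0648, 0.0949]
orientation: [179.7, -0.0, -76.1]
force: [-0.7, -0.0, 0.6]
opening: 0.0205
gripper_force: 0.0
```

Call:
send_rows --deltas '[[[0,0,-0.04],0],[[0,0,-0.08],0],[[0,0,-0.12],0],[[0,0,-0.16],0],[[0,0,-0.2],0]]'

```text
clock: 16.17
tool_pos: [0.5698, 0.0653, 0.259]
orientation: [180.0, 0.0, -76.1]
force: [1.3, 0.4, 0.2]
opening: 0.0204
gripper_force: 0.0
```

Call:
send_rows --deltas '[[[0.04,0,0],0],[[0.08,0,0],0],[[0.12,0,0],0],[[0.16,0,0],0],[[0.2,0,0],0]]'

```text
clock: 16.58
tool_pos: [0.6085, -0.0912, 0.2575]
orientation: [-180.0, 0.0, -76.1]
force: [0.5, -0.0, -1.2]
opening: 0.0198
gripper_force: 0.0
```

```bash
python3 m.py | head -8; python3 ov.py ov4 .562 -.015 92.3>/dev/null
```

```text
scene [192.6 219.1] 136 [ 0.4518 -0.1665  0.0215]
scene [228.1 276.8] 227 [ 0.6433 -0.1929  0.0215]
spool top [ 0.53931776 -0.08689804  0.057     ]
spool scene [ 0.54002085 -0.08343036  0.057     ]
jar [ 0.62896457 -0.42121774  0.085     ]
(472, 127) [ 0.7021 -0.2056  0.012 ]
(483, 406) [ 0.439  -0.2161  0.012 ]
(65, 412) [0.4289 0.1723 0.012 ]
```

View pics/ov4_s.png

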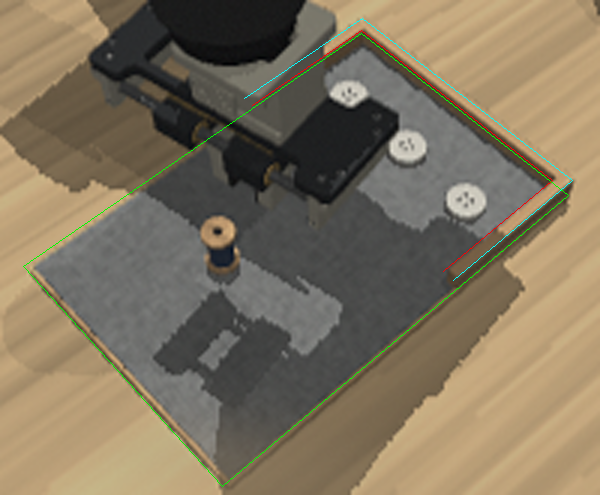

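The picture shows the three buttons lying flat in the bay, at crop pixels (349,95), (407,147) and (467,201). They are about 55 mm past the mouth line. The spool stands where it was, at (218,240), and the arm is clear.

```bash
python3 -c "
from plant import ctrl
print(ctrl.close_job())"
```

```text
the job is handed in; nothing more can be done
None
```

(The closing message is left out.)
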